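# Unlatch the clamp-return flap through its L-shaped gate and try it

### The arm

A 6-joint arm with a two-finger parallel gripper is mounted at the origin on the work surface. World frame = base frame: x ahead of the robot, y to its left, z up, the work surface at z = 0. Lengths are in m, angles in rad, forces in N, time in s.
With the tool pointing down it reaches from about 0.4 to 0.825 m from the base axis. Payload 7 kg.
Tool frame: the origin (TCP) lies at the very end of the fingers, on their centre line; the grasp point (between the pads) lies 19 mm behind it; x points along the fingers, y is the direction in which the jaws open and shut, and the axes are right-handed (so a half turn about x gives the same grasp; the last joint's range is limited). The gripper opens to 88 mm and grips with 3 to 60 N. Pads are 19 mm wide; open, the fingers measure 130 mm over their backs; the gripper's body (78 mm by 193 mm) begins 47 mm behind the grasp point.
Start: joints at [1.424, 0.359, 0.012, 0, -1.224, -0.288], TCP at [0.284, 0.612, 0.227] pointing down, gripper open.
Joint ranges: [-3.07, 3.07], [-1.43, 2.12], [-1.02, 1.25], [-3.03, 1.67], [-3.05, -0], [-3.03, 3.03]. Speed limits (rad/s): [2.39, 2.39, 3.01, 3.14, 3.14, 3.14].

### API

Orientations are given as [roll, pitch, yaw] about the fixed x, y, z axes, in that order (R = Rz(yaw) Ry(pitch) Rx(roll)).
In Python, from station import arm, cams gives the robot as it stands. The module is installed in compiled form; this text tells all that it offers.
- The arm moves only by the tool carry_out, never from a script. Its argument "deltas" is a list of rows, each a list of 6 numbers: the shift along the tool's x, y, z in units of 0.04 m (1.0 is 0.04 m), then the turn, a rotation vector about the tool's x, y, z in units of 4 degrees (1.0 is 4 degrees). In form: [[tx, ty, tz, ax, ay, az], ...]. A call has 1 to 5 rows; each row shifts and turns the pose as measured when the row begins, along the tool's axes as they then stand; what a row does not reach is not made up. A row lasts 1/10 s, in which the tool goes at most 50 mm and 8.59 degrees, less where a joint would pass 70% of its speed; a pose out of reach is approached as far as the arm can. A call with a number of a shift or a turn outside -1 to 1 is refused whole. A call with a gripper value outside its range is refused whole. "hand" is the closure, from 0 (fully open) to 1 (shut), set as the call begins (left out, the last holds). The fingers move at their own pace and stop on an object; "newtons" is the grip in N (left out, the last holds). Time passes only in rows, so rows that do not move let the fingers close. It gives the time, the measured TCP pose, the force and the opening at its end, in the units of the state.
- arm.get_state(): the state, without advancing time (a new reading comes with each control period).
- cams.grab_frame(name): name is "scene" or "side" or "wrist"; returns a dict with "pixels" (420x560x3 uint8, red, green, blue), "fx", "fy", "cx", "cy" (pixels), "T" (4x4, takes a point from camera to world coordinates); the wrist camera has in their place "hand_eye" (4x4, takes a point from camera to tool coordinates, whose origin is the TCP and whose axes are the tool frame's). Camera axes: x right, y up, looking along -z (the intrinsics and any distortion apply to the point x, -y, -z); pixel columns grow to the right and rows downward; lengths in m; the calibration is good to about 2 mm. The wrist camera is an equidistant fisheye: a pixel r from the principal point sees the ray r / f radians off the axis. A picture is of the moment at which its call begins: read the wrist's pose just before it. There is no depth.
- arm.job_done(): hands the job in, once; it reports no verdict.
The state is a dict: "t": time; "q": joint angles; "qd": joint speeds; "joint_efforts": joint torques, N m; "eef_pos": TCP position; "ee_rot": TCP orientation; "force": force on the tool from outside, world axes, zero at the start; "moment": the same for the moment, N m; "width": finger opening in m.
Only numpy, scipy, OpenCV 4.12 (cv2) and the standard library are available. Lean on these libraries where they do the work, as an engineer would, in place of code of your own. Each camera call takes 0.05 s, during which the arm holds its last target.

### The job

The steel flap of the clamp return is latched: unlatch it by pushing the black latch knob with your fingertips along its L-shaped slot, away from the flap to the corner and then round the corner right to the end of the slot. Then press the flap down as far as it goes and let it spring shut again, to see that it is free. Only push and press: do not take the knob between the fingers, lift nothing, and leave the clamp, sleeves, forceps, mortar, jar and tray where they are.

Things in the scene. Friction and masses are not known exactly. Their poses are not given: they have to be found in the camera images.
- unit: The fixed clamp-return unit: a grey box with a bare metal deck, 220 (x) x 260 (y) x 75 mm high; origin at the centre of its underside, z up, standing level, yaw varies. The deck's top is at z = 75 mm. In its frame the L-shaped slot, 17 mm wide, lies on the -y half, the flap on the +y half: it covers x -45..45, y 32..105 mm, flush with the deck.
- slot_start (a point): Deck-height point on the slot's centreline at its flap end: (-25, 0, 75) mm in the unit's frame. The first leg runs from here straight along the unit's -y to the corner. The slot reaches 8.5 mm beyond this point and the 13 mm pin stops about 2 mm beyond it.
- slot_corner (a point): The slot's corner on its centreline: (-25, -55, 75) mm in the unit's frame. The second leg runs from here straight along the unit's +x to the end. The pin stops about 2 mm beyond the corner.
- slot_end (a point): The slot's far end, where the latch must go: (25, -55, 75) mm in the unit's frame. The pin stops about 2 mm beyond it.
- flap_tail (a point): Tip of the flap's tail, a 40 mm wide tongue that reaches from the flap past its hinge towards the slot: (-25, 16, 75) mm in the unit's frame when shut. It rises when the flap is pressed. In the latched position the latch's collar lies over it, so that the flap gives only a little (about 0.2 rad).
- latch: The latch, about 0.2 kg: a pin in the L-shaped slot, captive, sliding freely without spring or detent. Above the deck: a dark round collar 52 mm across, 5 mm thick, lying on the deck; on it an upright round black knob 22 mm across, its top 36 mm above the deck. Origin on the pin's axis at deck height, z up, yaw meaningless. It starts at the slot's flap end or up to 6 mm along the first leg.
- knob_mid (a point): Point on the knob's axis 20 mm above the deck (16 mm below the knob's top).
- flap (a joint): Angle of the spring-loaded steel flap: 0 = shut, flush with the deck; 0.65 rad = fully down at its stop. It hinges along the unit's x axis at y = 32 mm of the unit's frame; its free edge, on the +y side, goes down. It springs shut by itself. Pressed at flap_press it takes about 2 N to start and 6 N to get fully down.
- flap_press (a point): Point on the flap's top face, 50 mm from the hinge towards the free edge, at the middle of its width: a good place to press. It moves with the flap (about 30 mm down at the stop). The opening under the flap is 94 x 75 mm and the space below is empty down to 4 mm above the counter.
- clamp: Bystander: a pink plastic tubing clamp, 64 x 16 x 21 mm, lying on the unit's deck beyond the slot (+x side). Origin at the centre of its underside.
- sleeve_a: Bystander: a clear polycarbonate luer adapter sleeve, 18 mm across, 30 mm high, standing on the deck near its -x edge, on the -y side. Origin at the centre of its underside.
- sleeve_b: Bystander: a second sleeve like the first, on the deck near its -x edge beside the flap. Origin at the centre of its underside.
- forceps: Bystander: chrome Allis forceps, 150 mm long, lying on the counter on the unit's +y side. Origin near its middle, on the counter.
- mortar: Bystander: a squat white porcelain mortar, 94 mm across, 55 mm high, on the counter on the unit's -y side. Origin at the centre of its underside.
- jar: Bystander: a white capped jar, 64 mm across, 70 mm high, on the counter on the unit's -y side. Origin at the centre of its underside.
- tray: Bystander: a shallow steel tray, 110 x 160 x 30 mm, on the counter on the unit's +y side. Origin at the centre of its underside.
There are look-alikes about, which are no part of the job. Of the things like the latch, leave any that is orange or red; of the rest the smaller one is meant.

How it is judged:
On the way, in this order (a step that is already met when the one before it is completed fails the run):
1. the latch is pushed along the first leg to the corner (y of latch in the frame of unit below -0.046 m and x of latch in the frame of unit below -0.01 m), for 0.1 s.
2. the latch is pushed along the second leg to its end (x of latch in the frame of unit above 0.019 m and y of latch in the frame of unit below -0.047 m), for 0.1 s.
3. the flap is pressed down (value of joint flap above 0.5 rad), for 0.05 s.
At the end, for the whole second after the job is handed in: The latch rests at the far end of the slot's second leg (within about 6 mm of the point 25, -55 mm in the unit's frame), the flap has been pressed at least 0.5 rad down after that and is shut again (below 0.05 rad), and nothing moves (all of step 2 and value of joint flap below 0.05 rad and linear speed of latch below 0.01 m/s and z of latch in the frame of unit below 0.079 m); the robot touches nothing.
It fails at once if the latch is lifted out of its slot (z of latch in the frame of unit above 0.083 m).
It fails at once if the knob is taken between the fingers (horizontal distance between the grasp point and knob_mid below 0.01 m and z of the grasp point in the frame of knob_mid below 0.028 m).
It fails at once if a bystander is lifted, carried or shoved by more than 30 mm (distance of any of clamp, sleeve_a, sleeve_b, forceps, mortar, jar, tray from where it was at the start of the episode above 0.03 m).
It fails at once if a standing bystander is tipped over (angle between any of sleeve_a, sleeve_b, mortar, jar's own z axis and vertical above 0.6 rad).
It also fails if it takes over 54 s, if anything falls off the work surface, if the arm or the gripper's body presses on something with over 40 N, if the wrist force passes 120 N, or if a joint passes its speed limit or range.

## Working session

There is one attempt and no reset: what is moved stays moved. The work goes in short steps, Python scripts to look and compute and a tool call to move; the robot and the scene stay as the last step left them, time stands still between calls to the robot, and variables do not carry over. Pictures are saved under pics/ and viewed, and the job is handed in when it is done.

Besides the shell and the picture viewer there is one more tool, called after "Emit:" by a JSON object that holds its "name" and its "arguments", one argument or row to a line. carry_out: Moves the arm, as the interface text tells. Shifts and turns lie within -1 to 1; 1 stands for 0.04 m of shift or 4 degrees of turn. Its arguments: {"type":"object","properties":{"deltas":{"type":"array","items":{"type":"array","items":{"type":"number","minimum":-1,"maximum":1}}},"hand":{"type":"number"},"newtons":{"type":"number"}},"required":["deltas"]}

```bash
mkdir -p pics; ls; python3 - <<'E'
from station import arm,cams
import cv2,pickle
print(arm.get_state())
for n in ["scene","side","wrist"]:
    s=arm.get_state()
    f=cams.grab_frame(n)
    f['state']=s
    pickle.dump(f,open(f'pics/{n}0.pkl','wb'))
    cv2.imwrite(f'pics/{n}0.png',f['pixels'][:,:,::-1])
    print(n,{k:v for k,v in f.items() if k not in('pixels','state')})
E
```

```text
pics
{'t': 0.0, 'q': array([ 1.42408490e+00,  3.59370790e-01,  1.10497138e-02, -3.78850798e-04,
       -1.22409165e+00, -2.88098608e-01]), 'qd': array([ 0.00054689, -0.00013546, -0.0016187 ,  0.00087231, -0.00104594,
       -0.00101996]), 'joint_efforts': array([ 1.57960349e-03, -5.82718241e+01,  2.93050486e+01,  6.99740052e+00,
        6.74753683e-03, -1.63914242e-04]), 'eef_pos': array([0.28414417, 0.6117314 , 0.22562394]), 'ee_rot': array([ 1.64205684,  1.56914115, -1.93447487]), 'force': array([ 0.43978318,  0.45815398, -0.06886723]), 'moment': array([ 0.05580135, -0.01775639,  0.04911779]), 'width': 0.08770590698538214}
scene {'fx': 404.9309618723198, 'fy': 404.9309618723198, 'cx': 283.0793282061158, 'cy': 208.18103977952467, 'T': array([[-0.20669689, -0.6040878 ,  0.76964559,  1.20558051],
       [ 0.97821724, -0.11218306,  0.17465967,  0.20686642],
       [-0.01916858,  0.78898219,  0.61411698,  0.61265686],
       [ 0.        ,  0.        ,  0.        ,  1.        ]])}
side {'fx': 399.50014255633874, 'fy': 399.50014255633874, 'cx': 276.8567682956646, 'cy': 205.0865556637379, 'T': array([[-0.98346972,  0.11642033, -0.13868531,  0.42819244],
       [-0.18037941, -0.56294233,  0.8065725 ,  0.63994719],
       [ 0.0158296 ,  0.81825561,  0.57463657,  0.52237988],
       [ 0.        ,  0.        ,  0.        ,  1.        ]])}
wrist {'fx': 325.19226210127806, 'fy': 325.19226210127806, 'cx': 279.2383187312855, 'cy': 209.54814031154393, 'hand_eye': array([[ 6.03055188e-04,  3.03040308e-01, -9.52977548e-01,
        -1.58682975e-01],
       [ 9.99999719e-01,  2.41184528e-04,  7.09506382e-04,
        -3.13921575e-04],
       [ 4.44852473e-04, -9.52977709e-01, -3.03040078e-01,
        -8.32364513e-02],
       [ 0.00000000e+00,  0.00000000e+00,  0.00000000e+00,
         1.00000000e+00]])}
```

View pics/scene0.png

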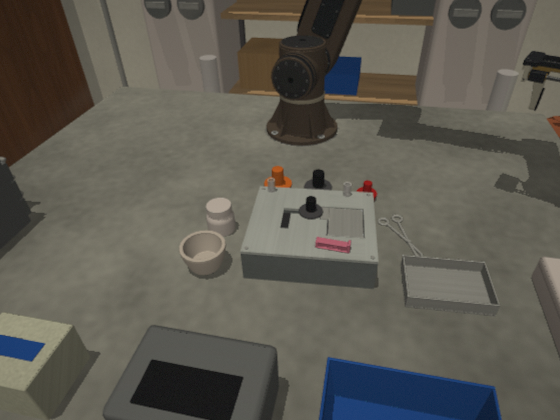

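View pics/side0.png

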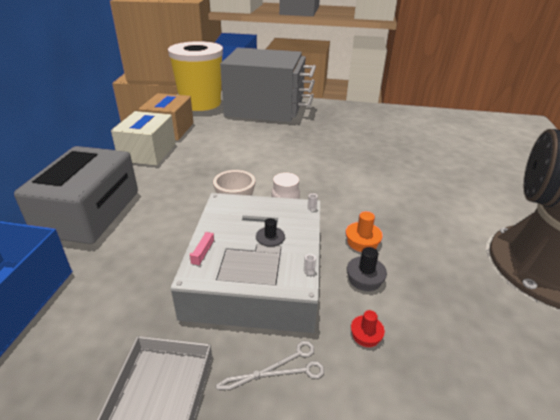

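View pics/wrist0.png

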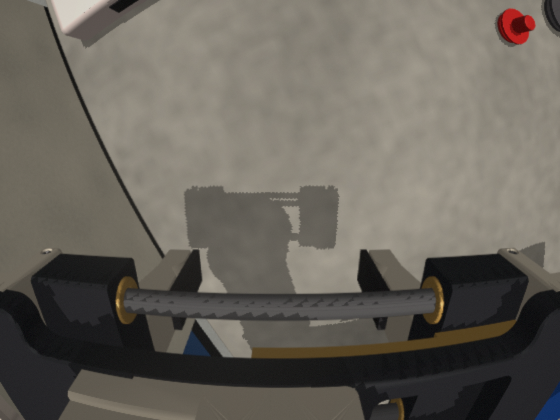

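```bash
python3 - <<'E'
import cv2
a=cv2.imread('pics/scene0.png')[165:290,230:395]; cv2.imwrite('pics/sc_c.png',cv2.resize(a,None,fx=4.5,fy=4.5,interpolation=cv2.INTER_CUBIC))
a=cv2.imread('pics/side0.png')[180:340,165:335]; cv2.imwrite('pics/si_c.png',cv2.resize(a,None,fx=3.7,fy=3.7,interpolation=cv2.INTER_CUBIC))
E
```

```text
(no output)
```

View pics/sc_c.png

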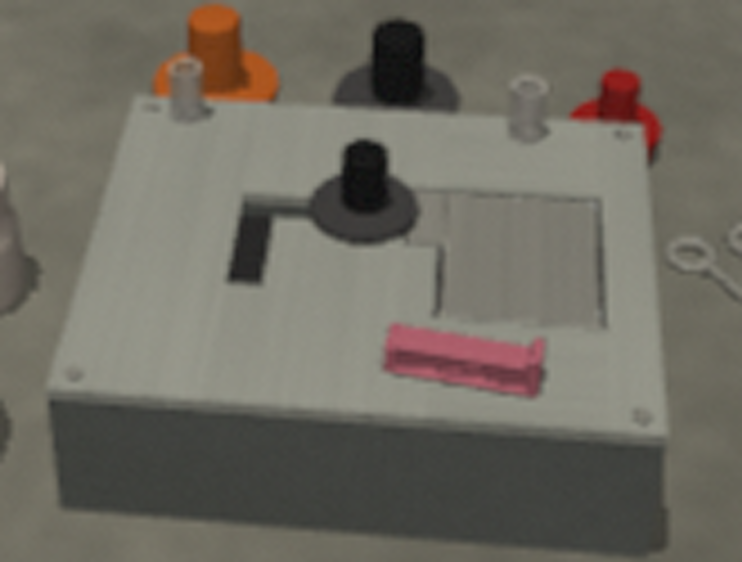

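View pics/si_c.png

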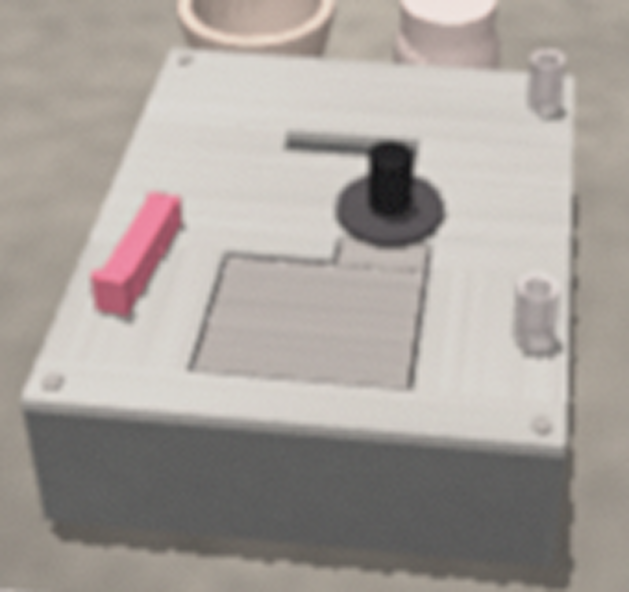

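```bash
cat > h.py <<'E'
import numpy as np,pickle,cv2
from scipy.optimize import least_squares
def ray(f,u,v):
    T=f['T']; d=T[:3,:3]@np.array([(u-f['cx'])/f['fx'],-(v-f['cy'])/f['fy'],-1]); return T[:3,3],d
def plane(f,u,v,z):
    o,d=ray(f,u,v); return (o+d*(z-o[2])/d[2])
def proj(f,P):
    p=np.linalg.inv(f['T'])@np.append(P,1); return np.array([f['cx']-f['fx']*p[0]/p[2],f['cy']+f['fy']*p[1]/p[2]])
def u2w(p,P):
    x,y,a=p; c,s=np.cos(a),np.sin(a); return np.array([x+c*P[0]-s*P[1],y+s*P[0]+c*P[1],P[2]])
E
python3 - <<'E'
from h import *
f={n:pickle.load(open(f'pics/{n}0.pkl','rb')) for n in('scene','side')}
M={(-110,-130):((137,97),(573,76)),(-110,130):((645,127),(568,447)),(110,130):((666,435),(24,402)),(110,-130):((50,390),(175,50)),
(-47,107):((600,200),(412,388)),(47,107):((605,327),(190,370)),(47,32):((437,318),(226,255)),
(16.5+17,-63.5):((230,283),(287,132)),(33.5,-46.5):((263,283),(287,148))}
W={'scene':[],'side':[]};U=[]
for k,(a,b) in M.items():
    U.append(k)
    W['scene'].append(plane(f['scene'],a[0]/4.5+230-.5,a[1]/4.5+165-.5,.075))
    W['side'].append(plane(f['side'],b[0]/3.7+165-.5,b[1]/3.7+180-.5,.075))
U=np.array(U)/1000
def fit(Ws,Us):
    return least_squares(lambda p:np.concatenate([(u2w(p,np.append(u,.075))-w)[:2] for u,w in zip(Us,Ws)]),[.5,.3,0],loss='soft_l1',f_scale=.002)
for n,Ws,Us in(('scene',W['scene'],U),('side',W['side'],U),('both',W['scene']+W['side'],np.vstack([U,U]))):
    r=fit(Ws,Us); print(n,r.x); print((r.fun.reshape(-1,2)*1000).round(1).tolist())
p=r.x
# collar/knob
print('knob top scene',plane(f['scene'],365/4.5+229.5,150/4.5+164.5,.111),'side',plane(f['side'],390/3.7+164.5,155/3.7+179.5,.111))
print('collar top scene',plane(f['scene'],364/4.5+229.5,206/4.5+164.5,.080),'side',plane(f['side'],390/3.7+164.5,208/3.7+179.5,.080))
for P in[(-25,0,75),(-25,-55,75),(25,-55,75),(0,82,75)]: print(P,u2w(p,np.array(P)/1000))
E
```

```text
scene [0.55704945 0.12090812 0.08115305]
[[-1.5, -1.2], [-2.3, 0.1], [0.9, 1.8], [0.0, -1.6], [-1.6, 1.1], [1.6, 1.6], [-0.0, -0.4], [0.5, -1.8], [1.9, 0.4]]
side [0.55426266 0.1168424  0.08534529]
[[-0.7, 0.3], [-0.2, -0.5], [0.5, -0.9], [1.9, -0.1], [-1.5, 1.0], [-0.1, 1.0], [0.6, -1.6], [-1.1, -1.2], [0.8, 2.7]]
both [0.55556593 0.11880356 0.08348329]
[[-2.7, -3.5], [-4.1, -2.3], [-0.9, -0.1], [-1.2, -3.4], [-3.3, -1.2], [-0.1, -0.4], [-1.6, -2.4], [-0.8, -3.9], [0.5, -1.6], [0.4, 2.4], [1.3, 1.7], [2.1, 0.9], [3.0, 1.6], [-0.0, 3.1], [1.4, 2.9], [1.9, 0.3], [0.1, 0.7], [2.0, 4.6]]
knob top scene [0.5321047  0.11330702 0.111     ] side [0.53034023 0.11214826 0.111     ]
collar top scene [0.53452407 0.11391482 0.08      ] side [0.53008754 0.11249361 0.08      ]
(-25, 0, 75) [0.530653  0.1167189 0.075    ]
(-25, -55, 75) [0.53523925 0.06191045 0.075     ]
(25, -55, 75) [0.58506512 0.06607977 0.075     ]
(0, 82, 75) [0.54872825 0.20051798 0.075     ]
```

```bash
cat >> h.py <<'E'
from scipy.spatial.transform import Rotation as Ro
UP=np.array([0.5556,0.1188,0.0835])
def ur(w):
    c,s=np.cos(UP[2]),np.sin(UP[2]); d=np.array(w)[:2]-UP[:2]; return np.array([c*d[0]+s*d[1],-s*d[0]+c*d[1],w[2]-.075])*1000
def tool(s):
    return Ro.from_euler('xyz',s['ee_rot']).as_matrix()
E
python3 - <<'E'
from h import *
from station import arm
s=arm.get_state(); R=tool(s); print(R.round(3)); print(ur(s['eef_pos']), np.degrees(np.arctan2(R[1,1],R[0,1])))
f={n:pickle.load(open(f'pics/{n}0.pkl','rb')) for n in('scene','side')}
for n,u,v in(('scene',187/4.5+229.5,112/4.5+164.5),('scene',528/4.5+229.5,132/4.5+164.5),('side',548/3.7+164.5,108/3.7+179.5),('side',538/3.7+164.5,345/3.7+179.5)): print(n,ur(plane(f[n],u,v,.075)))
E
```

```text
[[-0.    -0.421 -0.907]
 [-0.001 -0.907  0.421]
 [-1.     0.001 -0.   ]]
[-229.33109317  513.98044184  150.84892413] -114.91536698340207
scene [-9.62639382e+01 -9.89400124e+01 -4.16333634e-14]
scene [-9.57659804e+01  7.38438132e+01 -4.16333634e-14]
side [-9.79398988e+01 -1.01066707e+02  6.93889390e-14]
side [-9.80045727e+01  7.32369439e+01  1.38777878e-14]
```

Emit:
{"name": "carry_out", "arguments": {
  "deltas": [
    [0, 0, 0, -1, 0, 0],
    [0, 0, 0, -1, 0, 0],
    [0, 0, 0, -1, 0, 0],
    [0, 0, 0, -1, 0, 0],
    [0, 0, 0, -1, 0, 0]
  ],
  "hand": 1,
  "newtons": 20
}}

```text
t: 0.65
eef_pos: [0.2838, 0.6108, 0.2236]
ee_rot: [1.308, 1.566, -1.908]
force: [0.3, -0.2, 0.5]
width: 0.0528
```

Emit:
{"name": "carry_out", "arguments": {
  "deltas": [
    [0, 0, 0, -1, 0, 0],
    [0, 0, 0, -1, 0, 0],
    [0, 0, 0, -0.5, 0, 0],
    [0, 0, 0, 0, 0, 0]
  ]
}}

```text
t: 1.05
eef_pos: [0.2834, 0.6101, 0.222]
ee_rot: [1.119, 1.563, -1.913]
force: [0.8, -0.0, -0.5]
width: 0.0211
```

```bash
cat >> h.py <<'E'
def st():
    from station import arm
    s=arm.get_state(); R=tool(s); c,si=np.cos(UP[2]),np.sin(UP[2])
    U=np.array([[c,-si,0],[si,c,0],[0,0,1]]); 
    print('t',round(s['t'],2),'unit mm',ur(s['eef_pos']).round(1),'rotvec err deg (tool)',np.degrees(Ro.from_matrix(R.T@U@np.array([[0,0,-1],[0,-1,0],[-1,0,0]])).as_rotvec()).round(2),'F',s['force'].round(1),'w',round(s['width'],4)); return s
E
python3 -c "
from h import *; st()"
```

```text
t 1.05 unit mm [-230.3  512.3  147. ] rotvec err deg (tool) [ 1.5   0.2  -0.42] F [ 0.8 -0.  -0.5] w 0.0211
```

Emit:
{"name": "carry_out", "arguments": {
  "deltas": [
    [0, 0.8, -0.4, 0, 0, 0],
    [0, 0.8, -0.4, 0, 0, 0],
    [0, 0.8, -0.4, 0, 0, 0],
    [0, 0.8, -0.4, 0, 0, 0],
    [0, 0.8, -0.4, 0, 0, 0]
  ]
}}

```text
t: 1.55
eef_pos: [0.3803, 0.4578, 0.2203]
ee_rot: [1.121, 1.56, -1.911]
force: [-0.2, 0.3, -0.3]
width: 0.0005
```

Emit:
{"name": "carry_out", "arguments": {
  "deltas": [
    [0, 0.8, -0.4, 0, 0, 0],
    [0, 0.8, -0.4, 0, 0, 0],
    [0, 0.8, -0.4, 0, 0, 0],
    [0, 0.8, -0.4, 0, 0, 0],
    [0, 0.0, 0, 0, 0, 0]
  ]
}}

```text
t: 2.05
eef_pos: [0.461, 0.3287, 0.2214]
ee_rot: [1.12, 1.559, -1.921]
force: [-0.2, 0.7, -0.6]
width: 0.0006
```

```bash
python3 -c "
from h import *; st()"
```

```text
t 2.05 unit mm [-76.8 217.  146.4] rotvec err deg (tool) [ 0.96  0.29 -0.6 ] F [-0.2  0.7 -0.6] w 0.0006
```

Emit:
{"name": "carry_out", "arguments": {
  "deltas": [
    [0.3, 0.8, -0.3, 0.2, 0, 0],
    [0.4, 0.8, -0.3, 0.1, 0, 0],
    [0.4, 0.8, -0.3, 0, 0, 0],
    [0.4, 0.8, -0.2, 0, 0, 0],
    [0.3, 0.6, -0.2, 0, 0, 0]
  ]
}}

```text
t: 2.55
eef_pos: [0.5277, 0.1796, 0.1504]
ee_rot: [1.505, 1.564, -1.561]
force: [0.3, 1.0, 0.1]
width: 0.0005
```

Emit:
{"name": "carry_out", "arguments": {
  "deltas": [
    [0, 0, 0, 0, 0, 0],
    [0, 0, 0, 0, 0, 0]
  ]
}}

```text
t: 2.75
eef_pos: [0.5273, 0.1766, 0.1482]
ee_rot: [1.147, 1.562, -1.925]
force: [-0.5, 0.0, 0.7]
width: 0.0005
```

```bash
cat > shot.py <<'E'
import sys
from h import *
from station import cams
k=sys.argv[1]
for n in sys.argv[2:]:
    s=st(); f=cams.grab_frame(n); f['state']=s; pickle.dump(f,open(f'pics/{n}{k}.pkl','wb'))
    im=f['pixels'][:,:,::-1]
    if n=='scene': im=cv2.resize(im[120:290,230:395],None,fx=3.5,fy=3.5,interpolation=cv2.INTER_CUBIC)
    if n=='side': im=cv2.resize(im[150:320,165:335],None,fx=3.5,fy=3.5,interpolation=cv2.INTER_CUBIC)
    cv2.imwrite(f'pics/{n}{k}.png',im)
E
python3 shot.py 1 scene side wrist
```

```text
t 2.75 unit mm [-23.3  60.   73.2] rotvec err deg (tool) [-0.79  0.22 -0.48] F [-0.5  0.   0.7] w 0.0005
t 2.8 unit mm [-23.6  60.2  73.1] rotvec err deg (tool) [-0.75  0.24 -0.49] F [-0.2 -1.   0.2] w 0.0006
t 2.85 unit mm [-23.4  60.7  73.5] rotvec err deg (tool) [-0.7   0.21 -0.46] F [-0.2  0.1  0.2] w 0.0004
```

View pics/scene1.png

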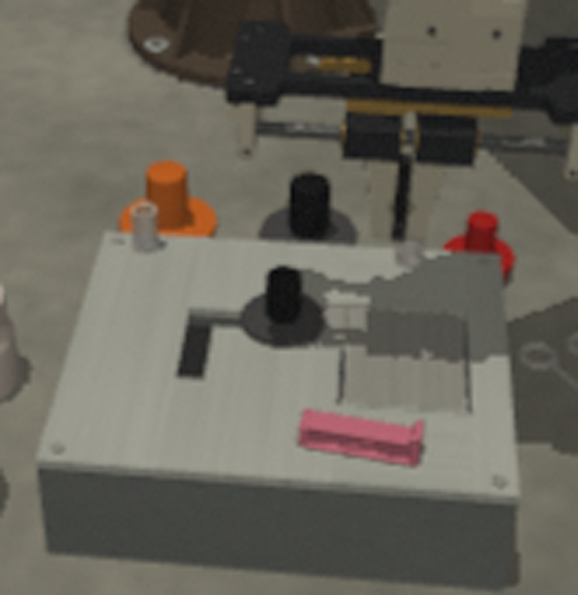

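View pics/side1.png

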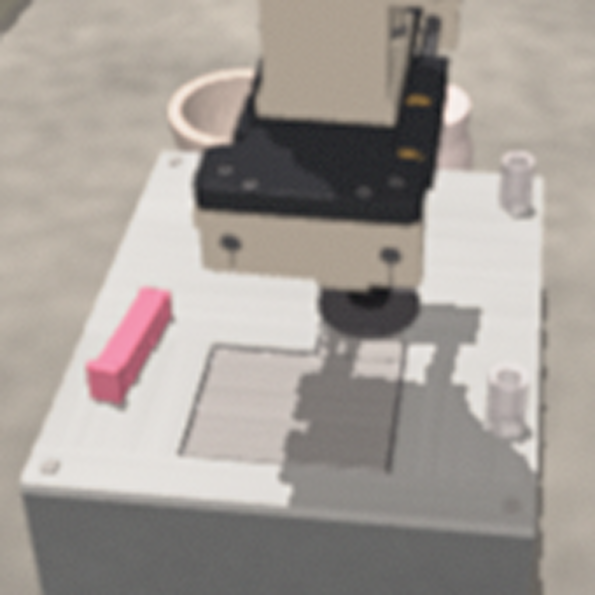

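View pics/wrist1.png

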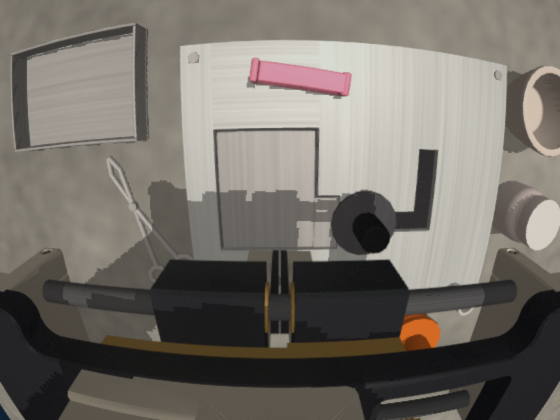

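```bash
cat >> h.py <<'E'
def wplane(f,u,v,z):
    s=f['state']; R=tool(s); dx,dy=(u-f['cx'])/f['fx'],(v-f['cy'])/f['fy']; r=np.hypot(dx,dy); 
    d=np.array([np.sin(r)*dx/r,-np.sin(r)*dy/r,-np.cos(r)]); H=f['hand_eye']
    o=R@H[:3,3]+s['eef_pos']; d=R@H[:3,:3]@d; return o+d*(z-o[2])/d[2]
E
python3 - <<'E'
from h import *
f=pickle.load(open('pics/wrist1.pkl','rb'))
for nm,u,v,z in [('c(110,130)',183,45,.075),('c(110,-130)',506,67,.075),('(47,107)',216,130,.075),('(47,32)',318,128,.075),('(-47,107)',222,249,.075),('end(33.5,-46.5)',418,149,.075),('end(33.5,-63.5)',437,150,.075),('corner(-33.5,-63.5)',433,231,.075),('collar',363,222,.08),('knobtop',375,238,.111)]:
    print(nm,ur(wplane(f,u,v,z)).round(1))
E
```

```text
c(110,130) [110.4 127.3   0. ]
c(110,-130) [ 107.8 -130.6    0. ]
(47,107) [ 46.3 104.5   0. ]
(47,32) [46.3 31.8  0. ]
(-47,107) [-46.2 105.8   0. ]
end(33.5,-46.5) [ 32.7 -46.2   0. ]
end(33.5,-63.5) [ 32.6 -63.1   0. ]
corner(-33.5,-63.5) [-34.9 -67.9   0. ]
collar [-23.5  -3.5   5. ]
knobtop [-23.7  -4.1  36. ]
```

Emit:
{"name": "carry_out", "arguments": {
  "deltas": [
    [0.5, 0.2, 0, -0.2, 0, -0.1],
    [0.5, 0.1, 0.1, 0, 0, 0],
    [0.3, 0, 0, 0, 0, 0],
    [0, 0, 0, 0, 0, 0]
  ]
}}

```text
t: 3.3
eef_pos: [0.5253, 0.1698, 0.0981]
ee_rot: [-2.374, 1.567, 0.859]
force: [-0.7, -0.2, -0.2]
width: 0.0004
```

```bash
python3 shot.py 2 scene wrist
```

```text
t 3.3 unit mm [-26.   53.4  23.1] rotvec err deg (tool) [ 0.44 -0.15  0.14] F [-0.7 -0.2 -0.2] w 0.0004
t 3.35 unit mm [-25.5  53.6  24. ] rotvec err deg (tool) [ 0.46 -0.2   0.16] F [ 0.3 -0.4  0.3] w 0.0007
```

View pics/scene2.png

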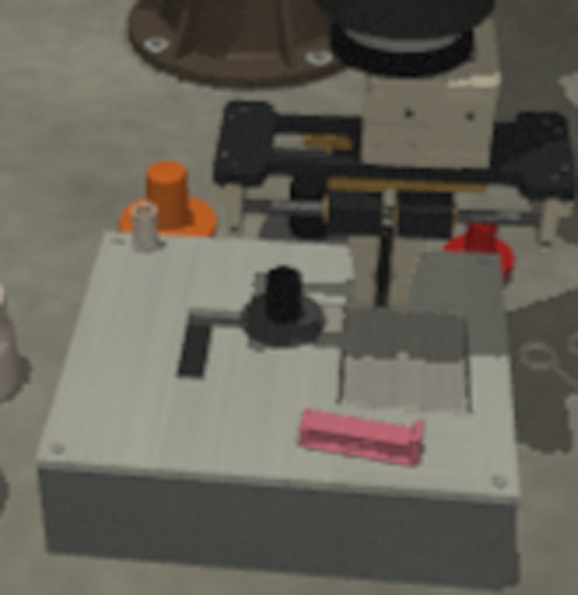

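View pics/wrist2.png

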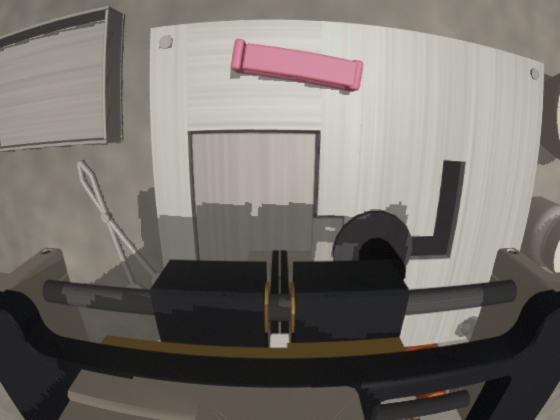

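Emit:
{"name": "carry_out", "arguments": {
  "deltas": [
    [0.25, 0.2, 0, 0.1, 0, 0],
    [0, 0.3, 0, 0, 0, 0],
    [0, 0.3, 0, 0, 0, 0],
    [0, 0.3, 0, 0, 0, 0],
    [0, 0.3, 0, 0, 0, 0]
  ]
}}

```text
t: 3.9
eef_pos: [0.533, 0.1126, 0.091]
ee_rot: [-2.586, 1.561, 0.642]
force: [-0.0, 0.8, -0.5]
width: 0.0005
```

```bash
python3 shot.py 3 scene wrist
```

```text
t 3.9 unit mm [-23.   -4.3  16. ] rotvec err deg (tool) [ 0.17 -0.49  0.31] F [-0.   0.8 -0.5] w 0.0005
t 3.95 unit mm [-23.4  -5.8  15.9] rotvec err deg (tool) [ 0.12 -0.45  0.28] F [-0.3 -1.2  0.5] w 0.0007
```

View pics/scene3.png

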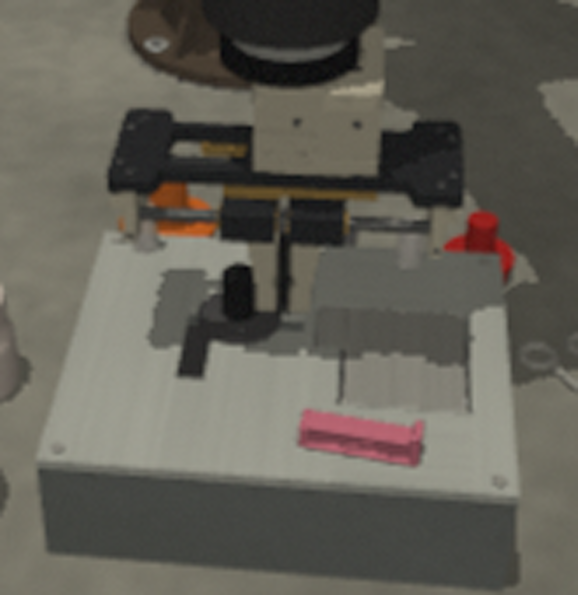

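View pics/wrist3.png

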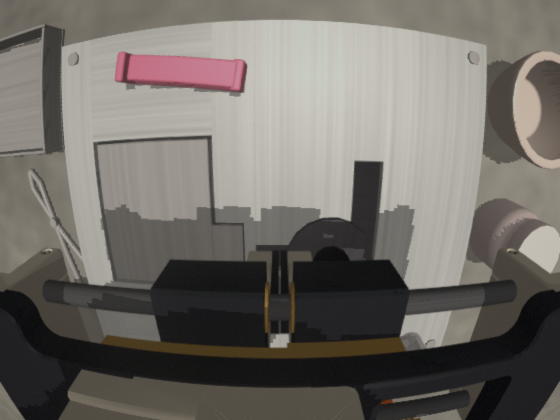

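Emit:
{"name": "carry_out", "arguments": {
  "deltas": [
    [0, 0.2, 0, 0, 0, 0],
    [0, 0.2, 0.05, 0, 0, 0],
    [0, 0.15, 0, 0, 0, 0],
    [0, 0.1, 0, 0, 0, 0]
  ]
}}

```text
t: 4.4
eef_pos: [0.5341, 0.0848, 0.0916]
ee_rot: [-2.54, 1.557, 0.685]
force: [-7.0, 22.6, 4.3]
width: 0.0007
```

```bash
python3 shot.py 4 scene side
```

```text
t 4.4 unit mm [-24.3 -32.1  16.6] rotvec err deg (tool) [ 0.04 -0.63  0.43] F [-7.  22.6  4.3] w 0.0007
t 4.45 unit mm [-24.3 -31.7  16.6] rotvec err deg (tool) [ 0.02 -0.64  0.49] F [-2.5  8.   1. ] w 0.0005
```

View pics/scene4.png

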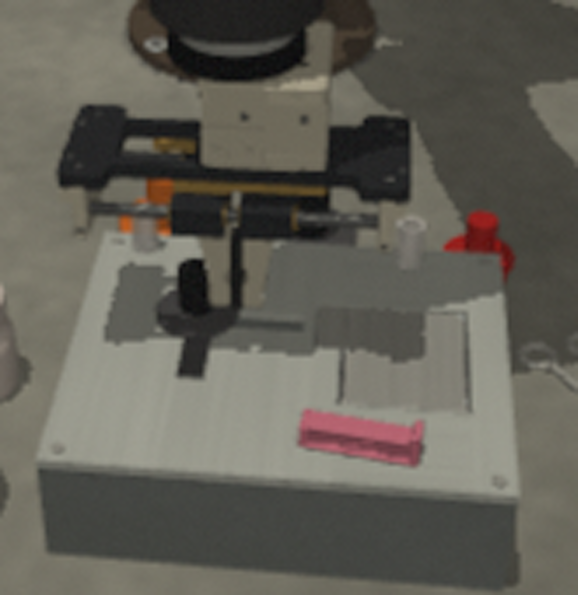

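View pics/side4.png

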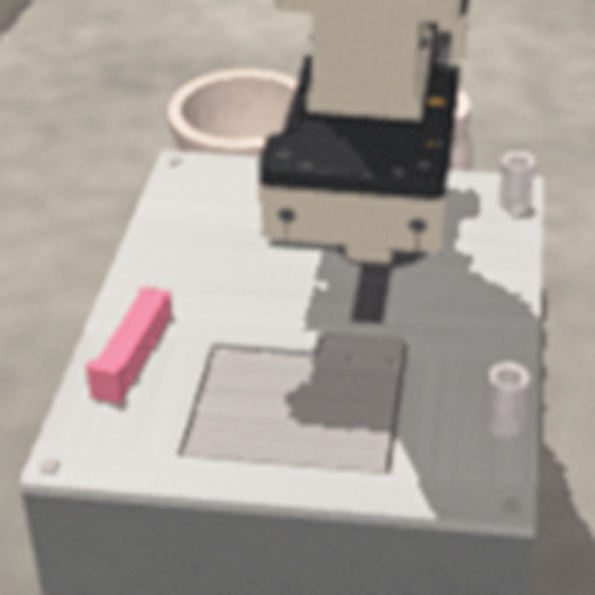

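Emit:
{"name": "carry_out", "arguments": {
  "deltas": [
    [0, -0.4, 0, 0, 0, 0],
    [0, -0.1, 0.4, 0, 0, 0],
    [0, 0, 0.4, 0, 0, 0],
    [0, 0, 0.1, 0, -0.1, 0.1],
    [0, 0, 0, 0, 0, 0]
  ]
}}

```text
t: 5.0
eef_pos: [0.4957, 0.1048, 0.0913]
ee_rot: [2.94, 1.567, -0.116]
force: [-0.0, 0.2, -0.3]
width: 0.0001
```

```bash
python3 -c "
from h import *
st()
f=pickle.load(open('pics/scene4.pkl','rb')); print(ur(plane(f,192/3.5+229.5,267/3.5+119.5,.111)))"; python3 shot.py 5 scene wrist
```

```text
t 5.0 unit mm [-60.9  -8.9  16.3] rotvec err deg (tool) [ 0.08 -0.2  -0.04] F [-0.   0.2 -0.3] w 0.0001
[-25.66380104 -58.79374794  36.        ]
t 5.0 unit mm [-60.9  -8.9  16.3] rotvec err deg (tool) [ 0.08 -0.2  -0.04] F [-0.   0.2 -0.3] w 0.0001
t 5.05 unit mm [-60.7  -9.   16.3] rotvec err deg (tool) [ 0.07 -0.21 -0.03] F [ 0.2 -0.1  0.1] w 0.0002
```

View pics/scene5.png

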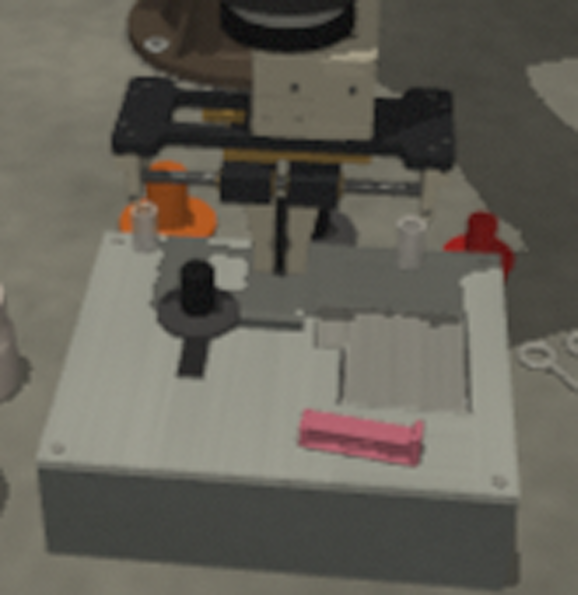

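View pics/wrist5.png

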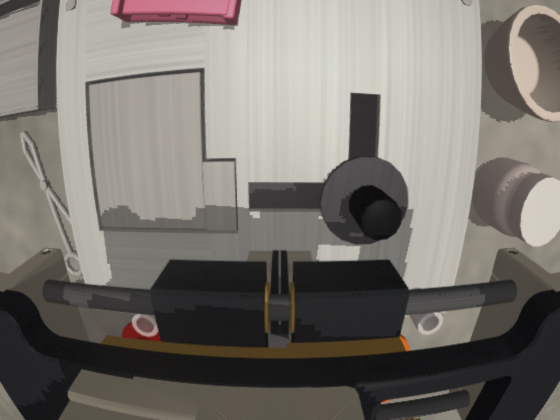

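Emit:
{"name": "carry_out", "arguments": {
  "deltas": [
    [0, 0.4, 0, 0, 0, 0],
    [0, 0.4, 0, 0, 0, 0],
    [0, 0.3, 0, 0, 0, 0],
    [0, 0, 0, 0, 0, 0]
  ]
}}

```text
t: 5.5
eef_pos: [0.5024, 0.0604, 0.0911]
ee_rot: [3.031, 1.566, -0.025]
force: [-0.1, 0.2, -0.4]
width: 0.0006
```

```bash
python3 shot.py 6 scene wrist; python3 -c "
from h import *
f=pickle.load(open('pics/wrist5.pkl','rb')); print(ur(wplane(f,363,199,.08)))"
```

```text
t 5.5 unit mm [-57.9 -53.8  16.1] rotvec err deg (tool) [ 0.12 -0.26 -0.03] F [-0.1  0.2 -0.4] w 0.0006
t 5.55 unit mm [-57.8 -53.3  16.1] rotvec err deg (tool) [ 0.11 -0.27 -0.03] F [0.6 0.2 0.1] w 0.0008
[-25.17384138 -55.47029244   5.        ]
```

View pics/scene6.png

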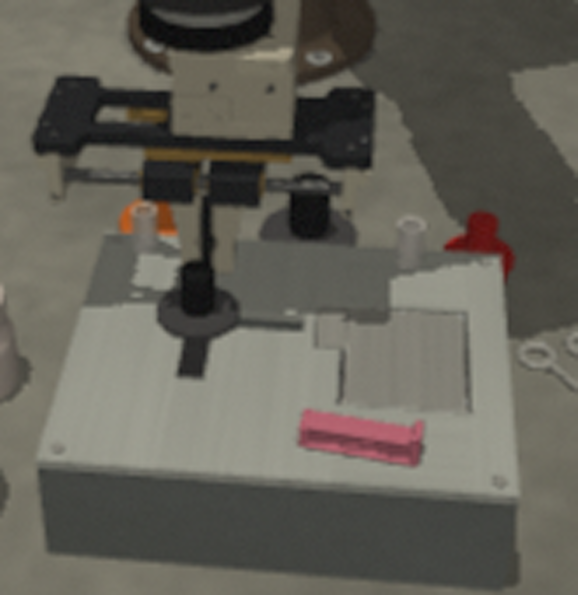

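View pics/wrist6.png

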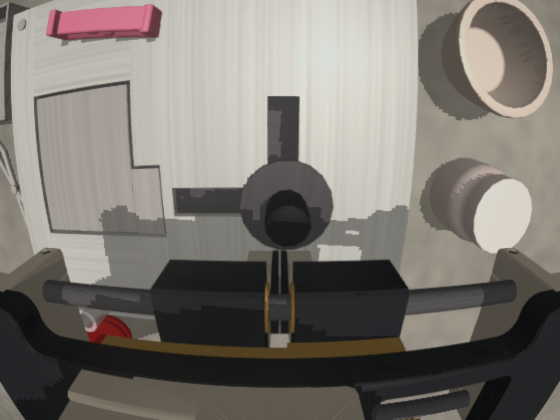

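Emit:
{"name": "carry_out", "arguments": {
  "deltas": [
    [0, 0.05, -0.25, 0, 0, 0],
    [0, 0, -0.3, 0, 0, 0],
    [0, 0, -0.3, 0, 0, 0],
    [0, 0, -0.3, 0, 0, 0]
  ]
}}

```text
t: 6.0
eef_pos: [0.5513, 0.0642, 0.0915]
ee_rot: [3.052, 1.566, -0.002]
force: [-0.7, 0.5, 0.6]
width: 0.0004
```

```bash
python3 shot.py 7 scene side
```

```text
t 6.0 unit mm [ -8.8 -54.   16.5] rotvec err deg (tool) [ 0.22 -0.25 -0.02] F [-0.7  0.5  0.6] w 0.0004
t 6.05 unit mm [ -6.6 -53.8  16.5] rotvec err deg (tool) [ 0.25 -0.34 -0.03] F [3.6 0.5 1.6] w 0.0006
```

View pics/scene7.png

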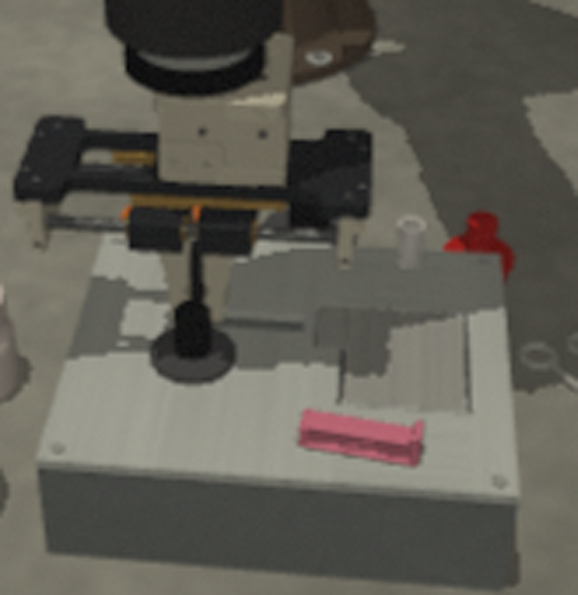

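View pics/side7.png

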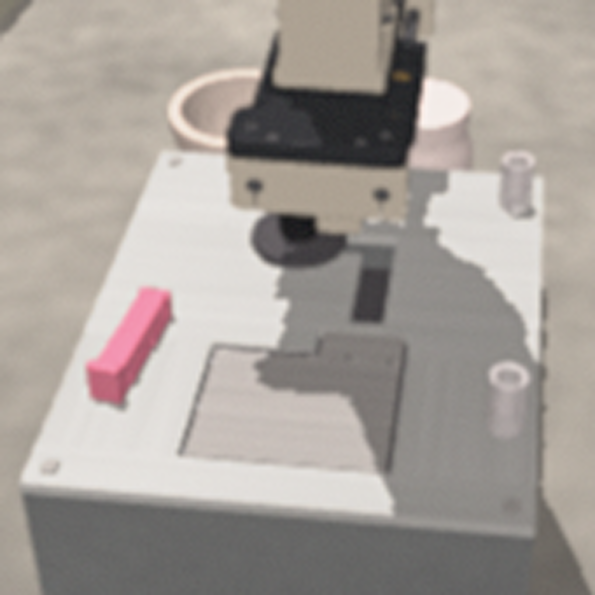

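Emit:
{"name": "carry_out", "arguments": {
  "deltas": [
    [0, 0, -0.2, 0, 0, 0],
    [0, 0, -0.15, 0, 0, 0],
    [0, 0, -0.1, 0, 0, 0],
    [0, 0, -0.1, 0, 0, 0]
  ]
}}

```text
t: 6.5
eef_pos: [0.5668, 0.0641, 0.0888]
ee_rot: [0.246, 1.557, -2.811]
force: [-17.6, 2.5, 8.8]
width: 0.0005
```

```bash
python3 shot.py 8 scene side; python3 -c "
from h import *
f=pickle.load(open('pics/scene8.pkl','rb')); print(f['state']['force'])"
```

```text
t 6.5 unit mm [  6.6 -55.4  13.8] rotvec err deg (tool) [ 0.07  0.76 -0.19] F [-17.6   2.5   8.8] w 0.0005
t 6.55 unit mm [  6.5 -55.4  13.6] rotvec err deg (tool) [ 0.06  0.81 -0.2 ] F [-13.4   2.9   6.6] w 0.0006
[-17.55239033   2.5256768    8.82742787]
```

View pics/scene8.png

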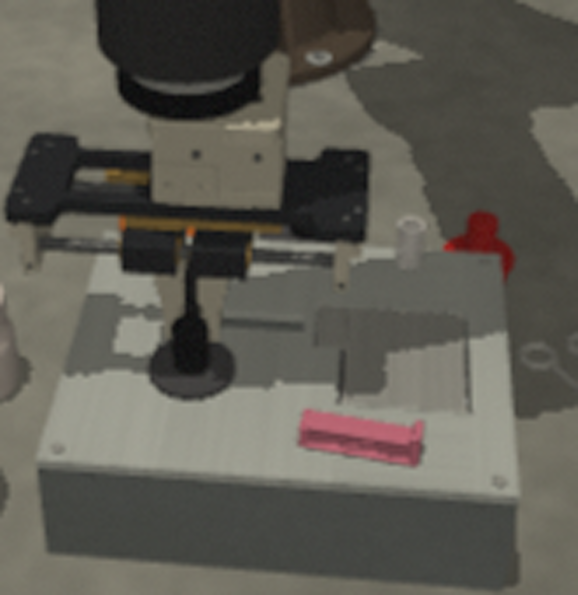

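Emit:
{"name": "carry_out", "arguments": {
  "deltas": [
    [0, 0, 0.3, 0, 0, 0],
    [0, 0, 0.4, 0, 0, 0],
    [-0.7, 0, 0.2, 0, 0, 0],
    [-0.8, 0, 0, 0, 0.2, 0],
    [0, 0, 0, 0, 0, 0]
  ]
}}

```text
t: 7.1
eef_pos: [0.5295, 0.0611, 0.1502]
ee_rot: [1.721, 1.567, -1.335]
force: [1.0, 0.2, 0.2]
width: 0.0003
```

```bash
python3 shot.py 9 scene wrist
```

```text
t 7.1 unit mm [-30.8 -55.3  75.2] rotvec err deg (tool) [ 0.08 -0.03 -0.22] F [1.  0.2 0.2] w 0.0003
t 7.15 unit mm [-31.9 -55.5  73.3] rotvec err deg (tool) [ 0.05  0.12 -0.23] F [ 0.3 -1.  -1.6] w 0.0005
```

View pics/scene9.png

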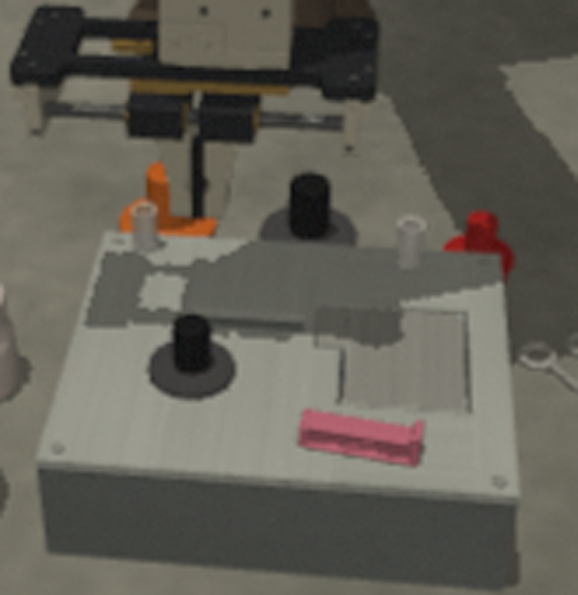

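View pics/wrist9.png

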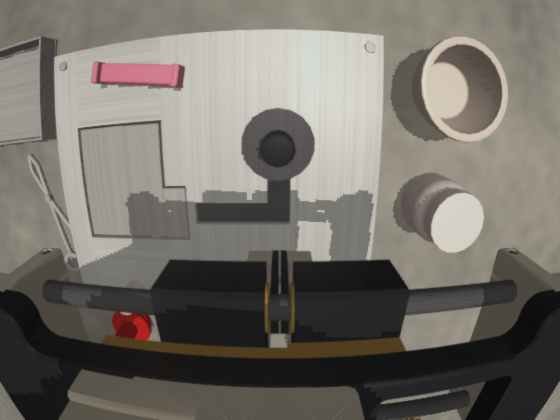

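```bash
python3 -c "
from h import *
f=pickle.load(open('pics/wrist9.pkl','rb')); im=f['pixels'].astype(int); g=im.max(2).astype('uint8')
print(ur(wplane(f,278,145,.08)),ur(wplane(f,277.5,148.5,.111)))
f=pickle.load(open('pics/scene9.pkl','rb'));print(ur(plane(f,192/3.5+229.5,369/3.5+119.5,.08)),ur(plane(f,191/3.5+229.5,323/3.5+119.5,.111)))"
```

```text
[ 26.38444449 -54.82385472   5.        ] [ 27.71274528 -54.52521655  36.        ]
[ 31.95708276 -52.25276962   5.        ] [ 28.06286035 -52.76714815  36.        ]
```

Emit:
{"name": "carry_out", "arguments": {
  "deltas": [
    [0, -0.7, -0.2, 0, 0, 0],
    [0, -0.8, -0.2, 0, 0, 0],
    [0, -0.8, -0.2, 0, 0, 0],
    [0, -0.7, -0.2, 0, 0, 0],
    [0, 0, 0, 0, 0, 0]
  ]
}}

```text
t: 7.7
eef_pos: [0.5488, 0.1855, 0.1419]
ee_rot: [0.605, 1.561, -2.457]
force: [0.9, -0.6, 0.0]
width: 0.0005
```

```bash
python3 -c "
from h import *; st()"
```

```text
t 7.7 unit mm [-1.3 67.  66.9] rotvec err deg (tool) [-0.18  0.46 -0.32] F [ 0.9 -0.6  0. ] w 0.0005
```

Latch sits at the slot's end. Now above the flap; shift to y≈80 and descend to just above it.

Emit:
{"name": "carry_out", "arguments": {
  "deltas": [
    [0.2, -0.3, 0, 0, 0, 0],
    [0.5, 0, 0, 0, 0, 0],
    [0.4, 0, 0, 0, 0, 0],
    [0.2, 0, 0, 0, 0.1, -0.1],
    [0, 0, 0, 0, 0, 0]
  ]
}}

```text
t: 8.2
eef_pos: [0.5449, 0.1971, 0.0823]
ee_rot: [0.135, 1.565, -2.928]
force: [0.1, -0.1, 0.9]
width: 0.0005
```

```bash
python3 -c "
from h import *; st()"
```

```text
t 8.2 unit mm [-4.2 78.9  7.3] rotvec err deg (tool) [-0.23  0.35 -0.05] F [ 0.1 -0.1  0.9] w 0.0005
```

Emit:
{"name": "carry_out", "arguments": {
  "deltas": [
    [0.2, 0, -0.05, 0, 0, 0],
    [0.2, 0, 0, 0, 0, 0],
    [0.2, 0, 0, 0, 0, 0],
    [0.15, 0, 0, 0, 0, 0]
  ]
}}

```text
t: 8.6
eef_pos: [0.5484, 0.1966, 0.0525]
ee_rot: [0.428, 1.567, -2.633]
force: [-2.0, -1.5, 8.9]
width: 0.0006
```

```bash
python3 shot.py 10 scene wrist
```

```text
t 8.6 unit mm [ -0.7  78.2 -22.5] rotvec err deg (tool) [-0.21  0.2  -0.09] F [-2.  -1.5  8.9] w 0.0006
t 8.65 unit mm [ -0.7  78.2 -23.2] rotvec err deg (tool) [-0.21  0.21 -0.1 ] F [-0.4  0.2  6.7] w 0.0004
```

View pics/scene10.png

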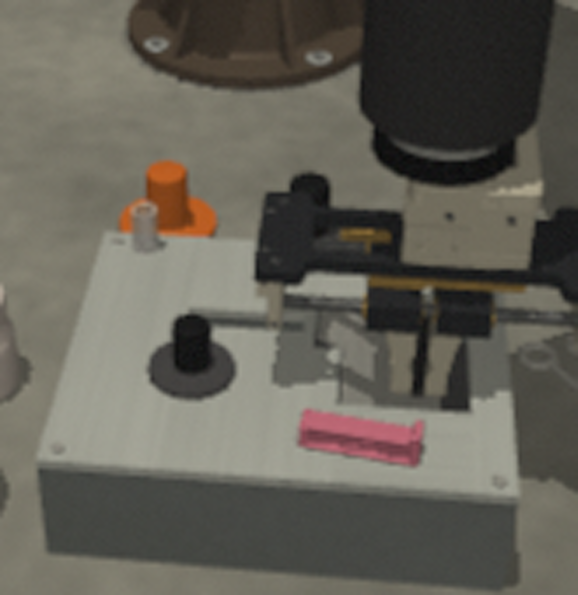

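Emit:
{"name": "carry_out", "arguments": {
  "deltas": [
    [0.1, 0, 0, 0, 0, 0],
    [0.1, 0, 0, 0, 0, 0],
    [0.1, 0, 0, 0, 0, 0]
  ]
}}

```text
t: 9.0
eef_pos: [0.5515, 0.199, 0.0458]
ee_rot: [-2.797, 1.567, 0.426]
force: [-15.1, 3.4, 38.1]
width: 0.0004
```

```bash
python3 shot.py 11 side scene
```

```text
t 9.0 unit mm [  2.6  80.3 -29.2] rotvec err deg (tool) [-0.1  -0.21  0.08] F [-15.1   3.4  38.1] w 0.0004
t 9.05 unit mm [  2.7  80.4 -29.1] rotvec err deg (tool) [-0.09 -0.24  0.09] F [-13.    2.8  30.3] w 0.0003
```

View pics/scene11.png

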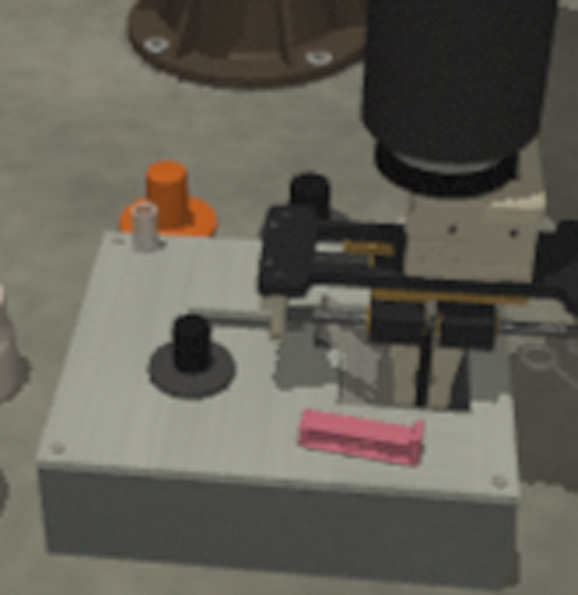

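Emit:
{"name": "carry_out", "arguments": {
  "deltas": [
    [-0.2, 0, 0, 0, 0, 0],
    [-0.4, 0, 0, 0, 0, 0],
    [-0.5, 0, 0, 0, 0, 0],
    [-0.8, 0, 0, 0, 0, 0],
    [-0.8, 0, 0, 0, 0, 0]
  ]
}}

```text
t: 9.6
eef_pos: [0.5508, 0.201, 0.1546]
ee_rot: [-2.386, 1.565, 0.838]
force: [-0.3, 0.2, -0.2]
width: 0.0004
```

Emit:
{"name": "carry_out", "arguments": {
  "deltas": [
    [-0.8, 0, 0, 0, 0, 0],
    [-0.8, -0.5, 0, 0, 0, 0],
    [0, -0.8, 0.5, 0, 0, 0],
    [0, -0.8, 0.5, 0, 0, 0],
    [0, 0, 0, 0, 0, 0]
  ]
}}

```text
t: 10.1
eef_pos: [0.5059, 0.2845, 0.2265]
ee_rot: [-2.465, 1.553, 0.754]
force: [-0.2, -0.0, -0.1]
width: 0.0003
```

```bash
python3 shot.py 12 scene side wrist
```

```text
t 10.1 unit mm [-35.7 169.3 151.5] rotvec err deg (tool) [-0.34 -0.78  0.62] F [-0.2 -0.  -0.1] w 0.0003
t 10.15 unit mm [-35.3 168.1 151.2] rotvec err deg (tool) [-0.34 -0.75  0.58] F [ 0.2 -0.4 -1.1] w 0.0003
t 10.2 unit mm [-35.  167.1 150.8] rotvec err deg (tool) [-0.38 -0.71  0.54] F [-0.2 -0.2 -0.4] w 0.0004
```

View pics/scene12.png

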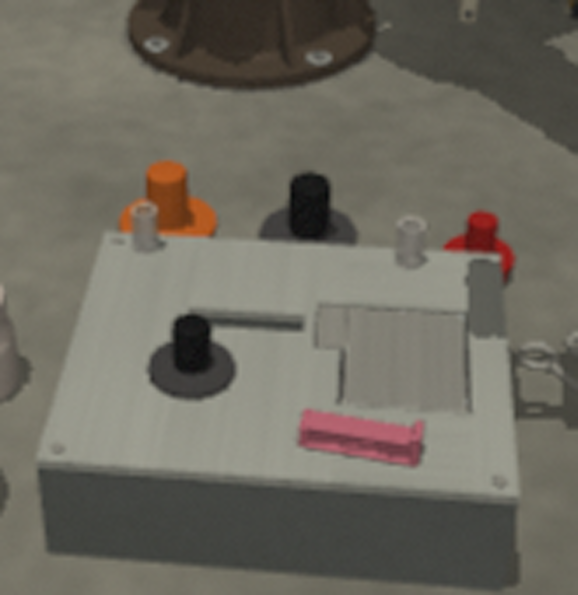

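View pics/wrist12.png

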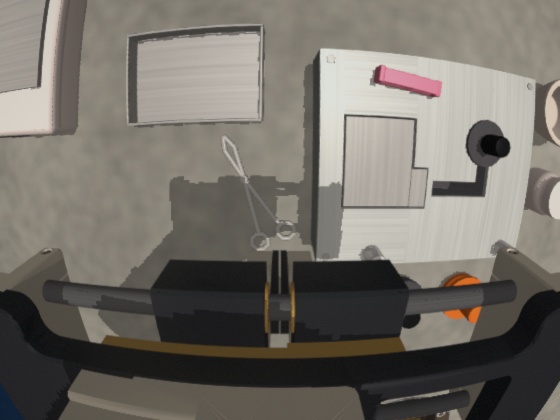

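Emit:
{"name": "carry_out", "arguments": {
  "deltas": [
    [0, 0, 0, 0, 0, 0],
    [0, 0, 0, 0, 0, 0],
    [0, 0, 0, 0, 0, 0]
  ]
}}

```text
t: 10.55
eef_pos: [0.508, 0.2797, 0.2245]
ee_rot: [-2.522, 1.558, 0.693]
force: [-0.2, 0.2, -0.3]
width: 0.0005
```

```bash
python3 -c "
from h import *
f=pickle.load(open('pics/wrist12.pkl','rb')); print(ur(wplane(f,486,143,.08)))
a=pickle.load(open('pics/scene9.pkl','rb'))['pixels'];b=pickle.load(open('pics/scene12.pkl','rb'))['pixels']
print('latch patch diff',np.abs(a[205:235,270:300].astype(int)-b[205:235,270:300]).mean())
st()
from station import arm
print(arm.job_done())"
```

```text
[ 27.0941677  -53.70035125   5.        ]
latch patch diff 9.52
t 10.55 unit mm [-34.  164.3 149.5] rotvec err deg (tool) [-0.59 -0.62  0.44] F [-0.2  0.2 -0.3] w 0.0005
the job is handed in; nothing more can be done
None
```

I unlatched the flap, pressed it fully down and let it spring shut, and handed the job in at about 10.6 s. The station gives no verdict.

- **Latch:** I pushed the knob with closed fingertips from the +y side to the corner, where the stop pushed back with about 23 N. From the -x side I then pushed it to the end of the slot (about 18 N).
- **Flap:** I pressed until the force jumped to about 38 N with the fingertips 29 mm below the deck, which I took as the stop. I then retracted.
- **Last checks:** The final wrist picture puts the latch at about (27, -54) mm in the unit's frame, against a target of (25, -55). The scene picture shows the flap flush again. In the scene and wrist pictures the clamp, sleeves, forceps and tray look where they were. The mortar and jar are only partly in view. The gripper is well clear, with a force reading near zero.
- **Disagreements:**
  - The scene camera read the latch up to 5 mm further along +x than the wrist camera. I trusted the wrist reading, because it matched the deck and slot marks to within 1–3 mm almost everywhere.
  - A pixel comparison of the latch area before and after the press gave a mean difference of 9.5. I put this down to the arm's moving shadow, since the knob and collar show at the same pixels in both pictures.

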